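# Rock a tight graphics card out of its slot and pack it in its carton

### The job

The graphics card is stuck tight in its slot on the sloping test stand; its bracket screw is already out. Work it loose by rocking it gently end to end along the slot, first towards its bracket end and then back the other way, and so on until it comes free, never pulling so hard that the main board bows up with it. Then lift it out and set it gently, connector edge down, in the foam slot of the open carton, letting go only once it stands on the foam, and leave everything else on the desk where it is.

Things in the scene. Friction and masses are not known exactly. Their poses are not given: they have to be found in the camera images.
- card: Graphics card: slab 20 mm thick, 180 long, 112 high, 0.25-0.4 kg. Origin: middle of the connector's lower edge; z up to the free top edge, y along its length, +y to the steel bracket end, x through the thickness to the bare circuit side. Slab fills x -14..6, y -90..90, z 10..112; below it the connector tongue: x -1.5..1.5, y -43..43, z 0..10. Starts plugged in, z leaning 30 deg as the slot's.
- card_grip (a point): Natural grip on the card, mid-thickness, 22 mm below the middle of the top edge: (-4, 0, 90) mm in the card's axes, which it shares. Grip across x with the tool tilted in line with the card's z, firmly (60 N or more) so that the card does not turn between the pads. Either side of it is free for 30 mm and more.
- card_top (a point): Middle of the card's top edge: (-4, 0, 112) mm in the card's axes.
- slot (a point): Middle of the mouth of the slot on the main board. z square off the board (30 deg from vertical, leaning to the stand's front, -x), y along the slot, x up the slope; the same as the card's axes when plugged in. The plugged-in card's lower edge stands on the slot floor, 9 mm below here. Slot 91 mm long. Parts on the board lie at x over 35 mm and rise at most 31 mm above here.
- contact_bank (a point): Middle of one of the two banks of spring contacts in the slot, 33 mm to the +y side of its middle; the other lies 33 mm to the -y side. Each holds the connector by 8 to 12 N of friction until its end is 8 mm up. A straight pull meets both at once (16 to 24 N). Turning the card 5 deg each way in its own plane, one end slides up, the other down: with 1 to 2 mm of rise a swing it comes with little pull.
- board (a joint): How far the main board is bowed up off the stand, square to itself, in m: 0 at rest, about 1 mm for each 4 N of net pull on the card. More than 3 mm does damage. It springs back.
- stand: Open test stand, fixed to the desk: bar frame and sloping tray, 175 mm deep, 220 wide, 155 high at the back. Origin on the desk below the front of the board, x to the back, y along the slot, z up. The slot point lies at (-6.5, 0, 86.3) mm in these axes.
- upright_top (a point): Top of a 10 x 12 mm upright of the stand, on the slot's -x side, on which the card's bracket end leans (slot frame: x -24..-14, y 78..90, up to z 93 mm). A cross bar for bracket screws passes 18 mm beyond the bracket end (slot frame: y 108..114, z 80..94 mm).
- carton: Open cardboard carton lined with grey foam, 136 mm (x) by 276 mm (y), 70 mm high, fixed to the desk. Its flaps are folded outwards, up to 32 mm beyond its sides, no higher than its rim. Origin: centre of its underside, z up. One slot in the foam runs along y.
- carton_slot (a point): Middle of the floor of the carton's foam slot, 12 mm above the desk; axes as the carton's. The slot is 38 mm wide (x), 222 mm long (y) and 56 mm deep (mouth 68 mm above the desk). The card may go in either way round.
- mug: White mug, 80 mm across, 92 mm high, origin at its underside. A bystander.
- screwdriver: Black screwdriver, 200 mm long, lying on the desk along its x axis. A bystander.
- stapler: Black stapler, 135 mm long (y), 40 mm high, origin at its underside. A bystander.
- dish: Shallow steel screw dish, 100 by 70 by 22 mm, origin at its underside. A bystander.
There are look-alikes about, which are no part of the job. Of the things like the card, leave any that is orange; of the rest the smaller one is meant.

How it is judged (in metres and radians):
On the way, in this order (a step that is already met when the one before it is completed fails the run):
1. the card is rocked towards its bracket end (top edge 4 mm over that way) while still in the slot (y of card_top in the frame of slot above 0.004 m and z of card in the frame of slot below 0 m), for 0.02 s.
2. and then rocked 4 mm the other way, still in the slot (y of card_top in the frame of slot below -0.004 m and z of card in the frame of slot below 0 m), for 0.02 s.
3. the card is drawn clear of the slot (z of card in the frame of slot above 0.015 m), for 0.1 s.
4. the card stands on the floor of the foam slot while still held (contact force between card and carton above 0.3 N and contact force between the fingers and card above 0.3 N and z of card in the frame of carton_slot below 0.012 m), for 0.1 s.
At the end, for the whole second after the job is handed in: The card stands at rest, let go, connector edge down, on the floor of the foam slot (lower edge within 12 mm of the floor, within 22 mm of the slot's middle across it and 30 mm along it), leaning no more than 23 degrees; the main board lies unbowed (z of card in the frame of carton_slot between -0.004 and 0.012 m and x of card in the frame of carton_slot between -0.022 and 0.022 m and y of card in the frame of carton_slot between -0.03 and 0.03 m and angle between card's own z axis and vertical below 0.4 rad and linear speed of card below 0.02 m/s and value of joint board below 0.002 m); the robot touches nothing.
It fails at once if the main board was bowed up by more than 3 mm (value of joint board above 0.003 m).
It fails at once if the mug was disturbed (distance of mug from where it was at the start of the episode above 0.03 m).
It fails at once if the screwdriver was disturbed (distance of screwdriver from where it was at the start of the episode above 0.03 m).
It fails at once if the stapler was disturbed (distance of stapler from where it was at the start of the episode above 0.03 m).
It fails at once if the dish was disturbed (distance of dish from where it was at the start of the episode above 0.03 m).
It also fails if it takes over 64 s, if anything falls off the work surface, if the arm or the gripper's body presses on something with over 40 N, if the wrist force passes 120 N, or if a joint passes its speed limit or range.

### The arm

A 6-joint arm with a two-finger parallel gripper is mounted at the origin on the work surface. World frame = base frame: x ahead of the robot, y to its left, z up, the work surface at z = 0. Lengths are in mm, angles in degrees, forces in N, time in s.
With the tool pointing down it reaches from about 350 to 850 mm from the base axis. Payload 8.1 kg.
Tool frame: the origin (TCP) lies on the centre line of the jaws, within the pads' length; the fingertips stand r.tip_extent ahead of it and the grasp point (between the pads) lies 8 mm behind it (r.tip_extent is the distance from the TCP to the fingertips, in mm); z points along the fingers, y is the direction in which the jaws open and shut (so a half turn about z gives the same grasp; the last joint's range is limited). The gripper opens to 85 mm and grips with 20 to 120 N. Pads are 22 mm wide; open, the fingers measure 114 mm over their backs; the gripper's body (76 mm by 85 mm) begins 54 mm behind the grasp point. The pads swing forward as they close: fully open they stand 13 mm farther back than shut.
Start: joints at [67.185, 7.471, 85.268, -0, 87.261, -4.893], TCP at [184.613, 570.897, 242.292] pointing down, gripper open.
Joint ranges: [-169.43, 169.43], [-51.17, 129.36], [1.28, 143.12], [-76.62, 256.62], [0, 156.53], [-152.29, 152.29]. Speed limits (degrees/s): [136.94, 136.94, 159.86, 180, 180, 180].

### API

Orientations are given as [roll, pitch, yaw] about the fixed x, y, z axes, in that order (R = Rz(yaw) Ry(pitch) Rx(roll)).
In Python, from bench import sense, optics, hand_in, spotter, r gives the robot as it stands.
- The arm moves only by the tool apply_moves, never from a script. Its argument "series" is a list of rows, each a list of 3 entries, a list of its own where there are three numbers: the opening, from 0 (shut) to 1 (fully open), then the shift along the world's x, y, z in m, then the turn about the world's z in rad. In form: [[grip, [x, y, z], turn], ...]. A call has 1 to 5 rows; each row is the pose to reach, as a shift and turn from the pose measured when the call began; what a row does not reach only later rows make up. A row lasts 1/8 s, in which the tool goes at most 62.5 mm and 10.7 degrees, less where a joint would pass 70% of its speed; a pose out of reach is approached as far as the arm can. A call with a gripper value outside its range is refused whole. The fingers move at their own pace and stop on an object; "grip_force" is the grip in N (left out, the last holds). Time passes only in rows, so rows that repeat a pose let the fingers close. It gives the time, the measured TCP pose, the force and the opening at its end, in the units of the state.
- sense(): the state, without advancing time (a new reading comes with each control period).
- optics.snapshot(name): name is "scene" or "top" or "wrist"; returns a dict with "color" (420x560x3 uint8, blue, green, red), "intrinsics" (3x3 intrinsics, pixels), "rvec" (rotation vector, rad) and "tvec" (3), from world to camera coordinates, as OpenCV has them. Camera axes: x right, y down, z forward; pixel columns grow to the right and rows downward; lengths in mm; the calibration is good to about 2 mm. A picture is of the moment at which its call begins. There is no depth.
- hand_in(): hands the job in, once; it reports no verdict.
Trained networks look in a picture, given as the dict that the camera call returned (one of the last four; its "shot" number tells which), for a name from the list of things; names that differ only in an ending like _2 or _b are one class to them, and where a whole thing is asked for, a point or a joint stands for the part that bears it (a point fixed in the world has none). Each returns a list of dicts, best first, with "p" (0 to 1); they miss things now and then, are a little off and sometimes report something else, mostly with a low value. They report only what shows in the picture. A call takes as long as a camera call. They do not tell look-alikes from the thing itself.
- spotter.search_frame(picture, query): "xyz" ([x, y, z] in mm, in the coordinates of the camera as it stood for that picture, good to about 4 mm: the middle of the surface that is visible of it).
- spotter.masks_of(picture, query): "mask" (420x560 bool, what is visible of it).
The state is a dict: "time": time; "joint_pos": joint angles; "qd": joint speeds; "joint_efforts": joint torques, N m; "tool_pos": TCP position; "tcp_rot": TCP orientation; "ft_force": force on the tool from outside, world axes, zero at the start; "wrist_torque": the same for the moment, N m; "finger_gap": finger opening in mm.
Only numpy, scipy, OpenCV 4.12 (cv2) and the standard library are available. Lean on these libraries where they do the work, as an engineer would, in place of code of your own. Each camera call takes 0.05 s, during which the arm holds its last target.

## Working session

There is one attempt and no reset: what is moved stays moved. The work goes in short steps, Python scripts to look and compute and a tool call to move; the robot and the scene stay as the last step left them, time stands still between calls to the robot, and variables do not carry over. Pictures are saved under pics/ and viewed, and the job is handed in when it is done.

Besides the shell and the picture viewer there is one more tool, called after "Request:" as a command line: name --argument value ..., lists and objects as JSON in quotes. apply_moves: Moves the arm, as the interface text tells. Its arguments: {"type":"object","properties":{"series":{"type":"array"},"grip_force":{"type":"number"}},"required":["series"]}

```bash
ls -la; mkdir -p pics
cat > h.py <<'E'
import numpy as np, cv2
from bench import sense, optics, hand_in, spotter, r
def cam(p):
    R,_=cv2.Rodrigues(np.array(p['rvec'],float)); return R,np.array(p['tvec'],float).ravel(),np.array(p['intrinsics'],float)
def w(p,xyz):
    R,t,K=cam(p); return R.T@(np.array(xyz)-t)
def proj(p,X):
    R,t,K=cam(p); c=(R@np.atleast_2d(X).T).T+t; q=(K@c.T).T; return q[:,:2]/q[:,2:]
E
python3 - <<'E'
from h import *
print(sense()); print([a for a in dir(r) if a[0]!='_'], r.tip_extent)
for n in ['scene','top','wrist']:
    p=optics.snapshot(n); cv2.imwrite(f'pics/{n}0.png',p['color'])
    R,t,K=cam(p); print(n,-R.T@t,K[0,0])
    for q in ['card','slot','stand','carton','mug','screwdriver','stapler','dish']:
        for d in spotter.search_frame(p,q): print(q,round(d['p'],2),w(p,d['xyz']).round(0))
E
```

```text
total 12
drwxr-xr-x  3 agent agent 4096 Dec  7 14:33 .
drwxr-xr-x 23 root  root  4096 Dec  7 14:33 ..
drwxr-xr-x  2 agent agent 4096 Dec  7 14:33 pics
{'time': 0.0, 'joint_pos': array([ 6.71842447e+01,  7.51371065e+00,  8.53278972e+01,  1.08092984e-03,
        8.72586256e+01, -4.89399535e+00]), 'qd': array([ 0.08447744, -0.08012575, -0.0266107 , -0.05995104, -0.10064788,
       -0.00515159]), 'joint_efforts': array([ 1.77369082e-03, -5.69396961e+01, -5.00562000e+01,  2.21287346e-04,
        1.48955325e-02,  5.90792456e-05]), 'tool_pos': array([184.41886535, 570.43220833, 241.27219221]), 'tcp_rot': array([-1.79900224e+02, -9.62682857e-03,  1.62078179e+02]), 'ft_force': array([-0.16049223, -0.46570742,  0.28968822]), 'wrist_torque': array([ 0.02838999, -0.07473331,  0.03943059]), 'finger_gap': 85.03073898214024}
['PlanningError', 'tip_extent'] 11.0
scene [1400.4818897  -463.05899345  730.17159638] 386.2797570021838
card 0.94 [ 493. -237.  136.]
card 0.82 [797.  -8.  16.]
card 0.72 [ 410. -648.   27.]
slot 0.7 [ 637. -250.  161.]
carton 0.57 [589. 187.  66.]
carton 0.3 [380.   7.  21.]
mug 0.83 [602. 479.  60.]
stapler 0.74 [479. 477.  30.]
dish 0.56 [ 494. -234.  138.]
top [ 327.83050488  -24.11048487 1379.39622193] 435.1316474873223
card 0.59 [ 374. -654.   32.]
card 0.58 [ 475. -226.  154.]
card 0.2 [582. 505.  44.]
slot 0.68 [ 584. -236.  141.]
stand 0.86 [ 588. -224.  136.]
screwdriver 0.51 [364.   9.  25.]
screwdriver 0.23 [455. 453.  36.]
stapler 0.8 [459. 457.  39.]
stapler 0.61 [552. 212.  64.]
dish 0.97 [ 592. -498.    6.]
dish 0.15 [458. 454.  36.]
wrist [104.16406921 596.92040178 375.05019733] 290.398045188586
carton 0.7 [458. 224.  58.]
screwdriver 0.79 [391.  23.  19.]
screwdriver 0.42 [454. 217.  60.]
stapler 0.9 [452. 487.  10.]
```

View pics/scene0.png

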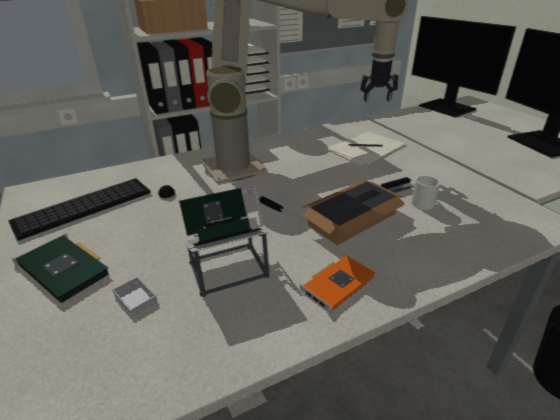

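View pics/top0.png

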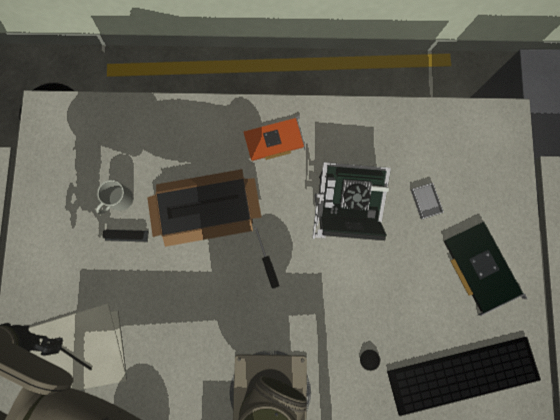

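View pics/wrist0.png

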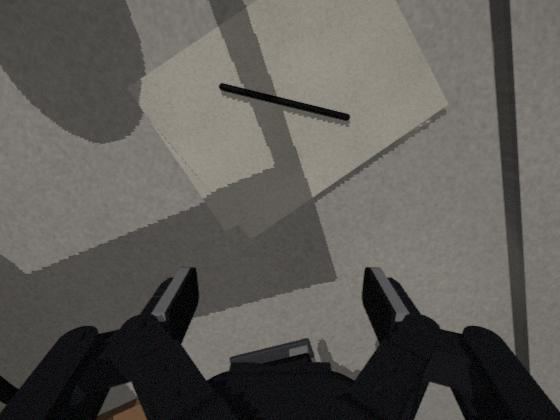

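Run:
```python
import cv2
a=cv2.imread('pics/top0.png')[150:255,300:400]; b=cv2.imread('pics/scene0.png')[175:300,165:285]
a2=cv2.resize(a,None,fx=6,fy=5.7,interpolation=cv2.INTER_CUBIC); cv2.imwrite('pics/topz.png',cv2.convertScaleAbs(a2,alpha=1.6)[:600])
cv2.imwrite('pics/scenez.png',cv2.convertScaleAbs(cv2.resize(b,None,fx=4.8,fy=4.8,interpolation=cv2.INTER_CUBIC),alpha=1.8))
c=cv2.imread('pics/top0.png')[160:255,130:275]
cv2.imwrite('pics/cartz.png',cv2.convertScaleAbs(cv2.resize(c,None,fx=5,fy=5,interpolation=cv2.INTER_CUBIC),alpha=2))
```

```text
(no output)
```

View pics/topz.png

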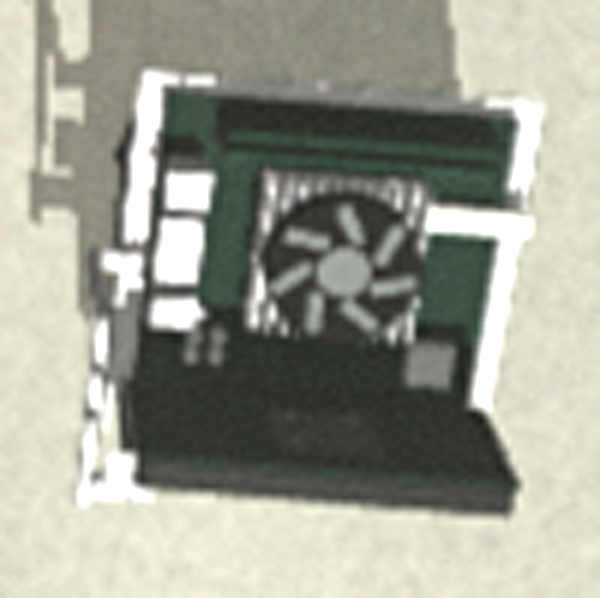

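View pics/scenez.png

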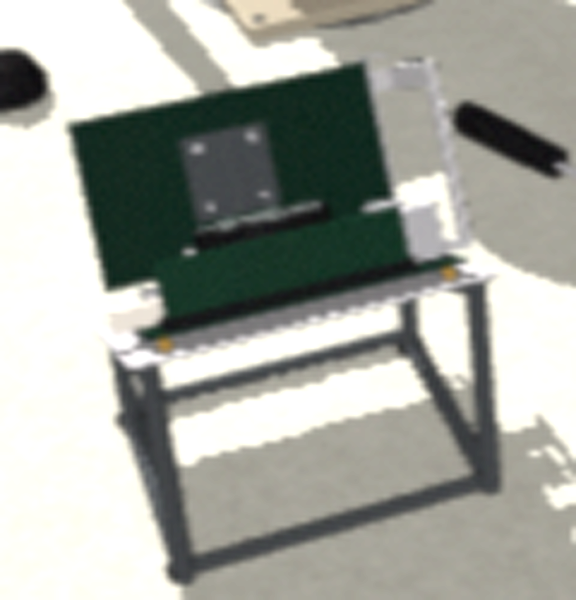

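View pics/cartz.png

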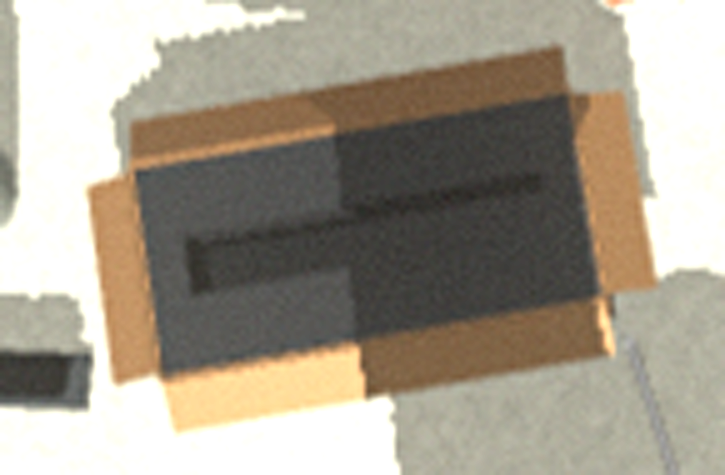

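```bash
cat > fit.py <<'E'
from h import *
from scipy.optimize import least_squares
import pickle
def Rz(a): c,s=np.cos(a),np.sin(a); return np.array([[c,-s,0],[s,c,0],[0,0,1]])
S=np.array([[np.cos(np.pi/6),0,-.5],[0,1,0],[.5,0,np.cos(np.pi/6)]]) # cols: slot axes in stand
def slot2w(st,P): return (Rz(st[2])@((S@np.atleast_2d(P).T)+np.array([[-6.5],[0],[86.3]]))).T+np.array([st[0],st[1],0])
def cart2w(ct,P): return (Rz(ct[2])@np.atleast_2d(P).T).T+np.array([ct[0],ct[1],0])
E
python3 - <<'E'
from fit import *
ps={n:optics.snapshot(n) for n in ['scene','top']}
obs=[('scene',(6,-90,103),(180,201.5)),('scene',(6,90,103),(241,188.1)),('scene',(6,-90,1),(187.5,234.8)),
('top',(6,90,103),(323.3,231.1)),('top',(6,-90,103),(386.7,235.4)),('top',(-14,-90,103),(385,240.4))]
for sel in [('scene','top'),('scene',),('top',)]:
    o=[q for q in obs if q[0] in sel]
    f=lambda s:np.concatenate([(proj(ps[n],slot2w(s,P))[0]-uv) for n,P,uv in o])
    q=least_squares(f,[550,-230,0]); print(sel,q.x[:2],np.degrees(q.x[2]),q.fun.round(1))
    if len(sel)==2: np.save('stand.npy',q.x); st=q.x
for nm,P in [('slot',(0,0,0)),('grip',(-4,0,81)),('top',(-4,0,103)),('upr',(-19,84,93)),('xbar',(0,111,87))]: print(nm,slot2w(st,P).round(1))
c=[((66,136,69),(157,194)),((66,-136,69),(244,179)),((-66,136,69),(162,235)),((-66,-136,69),(249.4,219.4))]
f=lambda s:np.concatenate([(proj(ps['top'],cart2w(s,P))[0]-uv) for P,uv in c])
q=least_squares(f,[560,200,0.1]); print(q.x[:2],np.degrees(q.x[2]),q.fun.round(1)); np.save('carton.npy',q.x)
E
```

```text
('scene', 'top') [ 519.92958244 -230.49806298] -2.3521448340766082 [-2.2 -1.9 -0.9 -2.3 -1.   0.8 -2.3 -1.  -0.8 -1.5 -0.1  0. ]
('scene',) [ 527.06568586 -229.57612507] -3.793822309047549 [-0.9 -1.2  1.  -1.  -0.1  1.7]
('top',) [ 517.65985378 -233.31949196] -2.2873518959527472 [-1.2 -0.1  0.3 -0.7  1.   0.8]
slot [[ 513.4 -230.2   86.3]]
grip [[ 469.5 -228.4  154.4]]
top [[ 458.5 -228.   173.5]]
upr [[ 454.  -143.7  157.3]]
xbar [[ 474.5 -117.5  161.6]]
[549.47469646 211.40304578] 10.89746454006744 [-0.8 -0.7 -0.3 -0.5 -0.2  0.4  1.2  0.8]
```

Request:
apply_moves --series '[[1,[0.05,-0.03,0.02],-0.18],[1,[0.1,-0.06,0.04],-0.36],[1,[0.15,-0.095,0.06],-0.54],[1,[0.2,-0.13,0.08],-0.72],[1,[0.24,-0.17,0.1],-0.9]]'

```text
time: 2.08
tool_pos: [425.4, 400.2, 342.4]
tcp_rot: [-180.0, 0.0, 110.2]
ft_force: [0.1, 0.5, -0.1]
finger_gap: 85.3
```

Request:
apply_moves --series '[[1,[0.04,-0.045,0.02],-0.18],[1,[0.08,-0.09,0.04],-0.36],[1,[0.12,-0.135,0.06],-0.4],[1,[0.16,-0.18,0.08],-0.4],[1,[0.2,-0.225,0.1],-0.4]]'

```text
time: 2.7
tool_pos: [622.2, 178.3, 441.2]
tcp_rot: [180.0, -0.0, 87.3]
ft_force: [0.3, 0.6, 0.9]
finger_gap: 85.6
```

Request:
apply_moves --series '[[1,[0.05,-0.03,0.0],0],[1,[0.1,-0.06,0.0],0],[1,[0.15,-0.09,0.0],0],[1,[0.2,-0.12,0.0],0],[1,[0.26,-0.15,0.0],0]]'

```text
time: 3.32
tool_pos: [816.3, 41.5, 417.1]
tcp_rot: [178.4, -0.2, 87.3]
ft_force: [-18.5, -0.9, 17.1]
finger_gap: 85.4
```

Request:
apply_moves --series '[[1,[0.06,0,0.0],0],[1,[0.12,0,0.0],0],[1,[0.18,0,0.0],0]]'

```text
time: 3.7
tool_pos: [859.8, 38.1, 372.8]
tcp_rot: [175.2, -0.5, 87.3]
ft_force: [0.7, 0.1, 0.7]
finger_gap: 85.5
```

Request:
apply_moves --series '[[1,[0.06,-0.02,0.06],0],[1,[0.12,-0.04,0.12],0],[1,[0.18,-0.04,0.18],0],[1,[0.18,-0.04,0.18],0]]'

```text
time: 4.2
tool_pos: [853.4, 4.4, 427.3]
tcp_rot: [171.9, -0.7, 87.3]
ft_force: [0.4, 0.8, -0.8]
finger_gap: 85.7
```

Request:
apply_moves --series '[[1,[0.06,0,0.06],0],[1,[0.12,0,0.12],0],[1,[0.18,0,0.18],0],[1,[0.18,0,0.18],0]]'

```text
time: 4.7
tool_pos: [848.9, 4.3, 470.8]
tcp_rot: [168.6, -0.8, 87.4]
ft_force: [0.1, 0.6, 0.3]
finger_gap: 85.5
```

Request:
apply_moves --series '[[1,[0.3,0,0.0],0],[1,[0.3,0,0.0],0]]'

```text
time: 4.95
tool_pos: [894.2, 4.1, 427.9]
tcp_rot: [165.8, -1.0, 87.4]
ft_force: [-0.8, 0.4, -0.2]
finger_gap: 85.5
```

Request:
apply_moves --series '[[1,[0.3,0,0.3],0],[1,[0.3,0,0.3],0]]'

```text
time: 5.2
tool_pos: [894.9, 3.9, 465.4]
tcp_rot: [162.5, -1.1, 87.5]
ft_force: [-0.8, 0.5, 1.7]
finger_gap: 85.2
```

Request:
apply_moves --series '[[1,[0.3,-0.1,0.2],0],[1,[0.3,-0.1,0.2],0]]'

```text
time: 5.45
tool_pos: [908.8, -25.7, 480.9]
tcp_rot: [159.1, -1.2, 87.5]
ft_force: [-0.6, -0.4, -0.5]
finger_gap: 85.6
```

Request:
apply_moves --series '[[1,[0.3,-0.1,0.2],0],[1,[0.3,-0.1,0.2],0]]'

```text
time: 5.7
tool_pos: [923.6, -52.8, 492.5]
tcp_rot: [155.8, -1.1, 87.4]
ft_force: [0.4, 0.1, 0.9]
finger_gap: 85.3
```

Request:
apply_moves --series '[[1,[0.3,-0.1,0.1],0],[1,[0.3,-0.1,0.1],0]]'

```text
time: 5.95
tool_pos: [952.0, -81.1, 480.1]
tcp_rot: [152.7, -1.0, 87.4]
ft_force: [-0.6, -0.5, 0.4]
finger_gap: 85.3
```

Request:
apply_moves --series '[[1,[0.02,-0.06,0.0],0],[1,[0.02,-0.12,0.0],0],[1,[0.02,-0.18,0.0],0]]'

```text
time: 6.32
tool_pos: [941.7, -244.8, 462.1]
tcp_rot: [151.0, -0.7, 87.2]
ft_force: [0.6, -0.3, 0.1]
finger_gap: 85.4
```

Request:
apply_moves --series '[[1,[-0.06,0,0],0],[1,[-0.12,0,0],0],[1,[-0.18,0,0],0],[1,[-0.24,0.0,-0.01],0],[1,[-0.3,0.0,-0.02],0]]'

```text
time: 6.95
tool_pos: [714.7, -245.4, 453.3]
tcp_rot: [150.9, -0.6, 87.2]
ft_force: [0.6, -1.0, 1.0]
finger_gap: 85.1
```

Request:
apply_moves --series '[[1,[-0.055,0,-0.02],0],[1,[-0.11,0,-0.05],0],[1,[-0.165,0,-0.08],0],[1,[-0.21,0.005,-0.11],0],[1,[-0.24,0.01,-0.14],0]]'

```text
time: 7.58
tool_pos: [473.1, -235.4, 313.5]
tcp_rot: [150.9, -0.6, 87.2]
ft_force: [0.6, -0.3, -0.9]
finger_gap: 85.2
```

Run:
```python
from h import *
s=sense(); print(s['tool_pos'],s['tcp_rot'],s['joint_pos'])
for n in ['wrist','top']:
    p=optics.snapshot(n); cv2.imwrite(f'pics/{n}1.png',p['color'])
    if n=='wrist':
        import pickle; pickle.dump({k:np.array(v) for k,v in p.items() if k!='shot'},open('w1.pkl','wb'))
```

```text
[ 473.07271899 -235.44440462  313.52636761] [150.8833636   -0.56216338  87.19138157] [-45.15862046 -29.40378053 114.80701703  20.38563784  73.5794021
 -44.36209454]
```

View pics/wrist1.png

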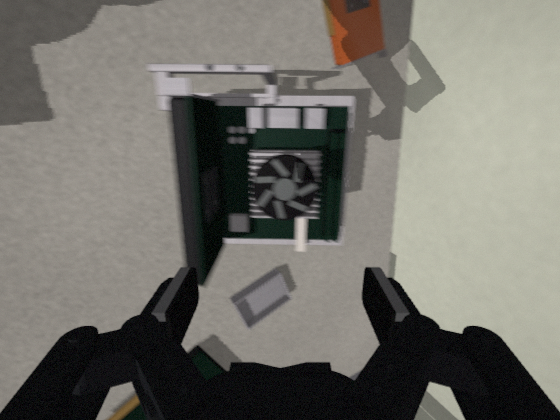

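Run:
```python
import cv2
a=cv2.imread('pics/wrist1.png')[50:300,130:370]
cv2.imwrite('pics/w1a.png',cv2.convertScaleAbs(cv2.resize(a[20:90,10:110],None,fx=7,fy=7,interpolation=cv2.INTER_CUBIC),alpha=2.2))
cv2.imwrite('pics/w1b.png',cv2.convertScaleAbs(cv2.resize(a[170:245,30:130],None,fx=7,fy=7,interpolation=cv2.INTER_CUBIC),alpha=2.2))
```

```text
(no output)
```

View pics/w1a.png

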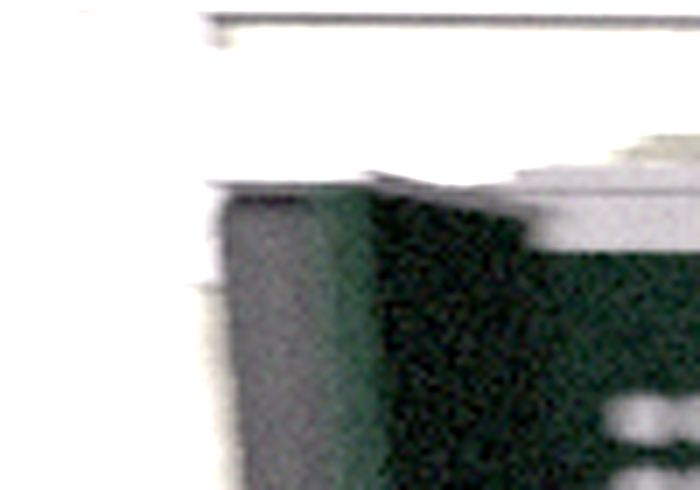

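View pics/w1b.png

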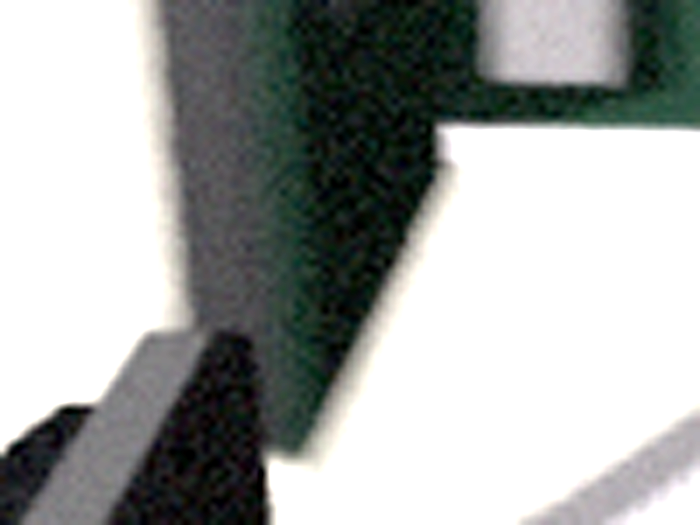

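Run:
```python
from fit import *
p=pickle.load(open('w1.pkl','rb'))
obs=[((-14,90,103),(172.1,97.1)),((6,90,103),(193.1,96.7)),((6,-90,103),(202.9,285.4))]
f=lambda s:np.concatenate([(proj(p,slot2w(s,P))[0]-uv) for P,uv in obs]+[[ (proj(p,slot2w(s,(-14,t,103)))[0]-(187.1,264.3))[0]*1.0 for t in [-70]]])
q=least_squares(f,[520,-230,-.04]); print(q.x[:2],np.degrees(q.x[2]),q.fun.round(1))
st=q.x; np.save('stand2.npy',st)
for nm,P in [('slot',(0,0,0)),('grip',(-4,0,81)),('top',(-4,0,103)),('stand',(-4,0,221))]: print(nm,slot2w(st,P).round(1))
from scipy.spatial.transform import Rotation as Ro
T=Ro.from_euler('xyz',sense()['tcp_rot'],degrees=True).as_matrix(); print(T.round(3))
print((Rz(st[2])@S).round(3))
```

```text
[ 521.22341764 -234.05288483] -4.8455131461179946 [-1.8 -2.   2.  -1.   3.6  4.6 -2.2]
slot [[ 514.7 -233.5   86.3]]
grip [[ 470.9 -229.8  154.4]]
top [[ 460.  -228.9  173.5]]
stand [[ 401.2 -223.9  275.7]]
[[ 0.05   0.876  0.481]
 [ 0.999 -0.051 -0.011]
 [ 0.015  0.48  -0.877]]
[[ 0.863  0.084 -0.498]
 [-0.073  0.996  0.042]
 [ 0.5    0.     0.866]]
```

Run:
```python
from fit import *
P={'wrist':pickle.load(open('w1.pkl','rb'))}
for n in ['scene','top']: P[n]=optics.snapshot(n); cv2.imwrite(f'pics/{n}2.png',P[n]['color'])
obs=[('scene',(6,-90,103),(180,201.5),1,1),('scene',(6,90,103),(241,188.1),1,1),('scene',(6,-90,1),(187.5,234.8),1,1),
('top',(6,90,103),(323.3,231.1),1,1),('top',(6,-90,103),(386.7,235.4),1,1),('top',(-14,-90,103),(385,240.4),1,1),
('wrist',(-14,90,103),(172.1,97.1),1,.3),('wrist',(6,90,103),(193.1,96.7),1,.3),('wrist',(6,-90,103),(202.9,285.4),1,.6),('wrist',(-14,-70,103),(187.1,264.3),1,0)]
def f(s):
    o={'wrist':s[3:6],'top':s[6:9],'scene':s[9:12]}
    a=[(proj(P[n],slot2w(s,X)+o[n])[0]-uv)*np.array([wu,wv]) for n,X,uv,wu,wv in obs]
    return np.concatenate(a+[s[3:12]/2.])
q=least_squares(f,[520,-230,-.04]+[0]*9); st=q.x[:3]; print(st[:2],np.degrees(st[2]),q.fun.round(1),q.x[3:].round(1))
np.save('stand2.npy',st)
for nm,X in [('slot',(0,0,0)),('grip',(-4,0,81)),('top',(-4,0,103))]: print(nm,slot2w(st,X).round(1))
```

```text
[ 521.43362494 -232.88689061] -4.803743970365193 [-1.3 -1.6  0.6 -0.8 -0.9  1.2 -1.4 -2.4 -0.1 -0.1  0.3  1.4 -2.  -0.9
  1.6 -0.6  3.2  1.2 -2.4  0.   0.2 -0.1 -1.6 -0.8 -0.9 -0.1  0.6  1.1
 -1. ] [ 0.4 -0.3 -3.2 -1.6 -1.9 -0.1  1.2  2.1 -2. ]
slot [[ 515.  -232.3   86.3]]
grip [[ 471.1 -228.7  154.4]]
top [[ 460.2 -227.7  173.5]]
```

Request:
apply_moves --series '[[1,[-0.03,0.004,-0.026],-0.02],[1,[-0.061,0.007,-0.052],-0.02],[1,[-0.049,0.007,-0.074],-0.02],[1,[-0.037,0.007,-0.096],-0.02],[1,[-0.037,0.007,-0.096],-0.02]]' --grip_force 30

```text
time: 8.4
tool_pos: [438.6, -228.5, 218.9]
tcp_rot: [150.9, -0.6, 86.1]
ft_force: [0.5, 0.9, 0.7]
finger_gap: 85.0
```

Run:
```python
from fit import *
s=sense(); print(s['tool_pos'],s['tcp_rot'],s['ft_force'])
p=optics.snapshot('wrist'); cv2.imwrite(f'pics/wrist2.png',cv2.convertScaleAbs(p['color'],alpha=1.6))
pickle.dump({k:np.array(v) for k,v in p.items() if k!='shot'},open('w2.pkl','wb'))
st=np.load('stand2.npy')
for y in (-90,0,90):
  for x in (-14,6): print(x,y,proj(p,slot2w(st,(x,y,103))).round(1))
```

```text
[ 438.61241103 -228.50062193  218.8689852 ] [150.89992808  -0.63370984  86.10582811] [0.45083124 0.88584045 0.74683295]
-14 -90 [[261.1 341.5]]
6 -90 [[286.6 341.9]]
-14 0 [[259.6 235.8]]
6 0 [[288.6 236.2]]
-14 90 [[257.5  95.6]]
6 90 [[291.3  95.9]]
```

View pics/wrist2.png

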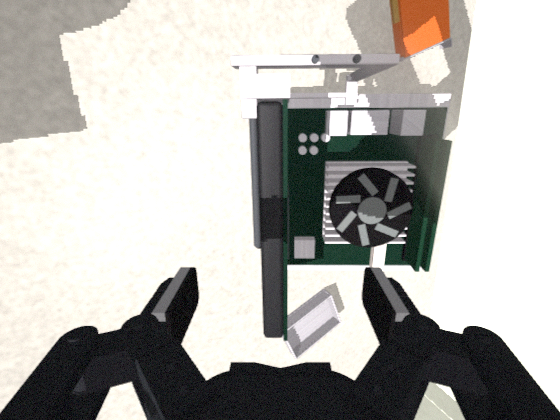

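Request:
apply_moves --series '[[1,[0.006,0,-0.019],-0.01],[1,[0.016,0,-0.037],-0.01],[1,[0.026,0,-0.055],-0.01],[1,[0.036,0,-0.0715],-0.01],[1,[0.036,0,-0.0715],-0.01]]'

```text
time: 9.07
tool_pos: [475.3, -228.9, 149.2]
tcp_rot: [150.8, -0.6, 85.6]
ft_force: [-1.1, 0.4, -0.5]
finger_gap: 85.2
```

Run:
```python
from fit import *
s=sense(); print(s['tool_pos'],s['tcp_rot'],s['ft_force'])
p=optics.snapshot('wrist'); cv2.imwrite(f'pics/wrist3.png',cv2.convertScaleAbs(p['color'],alpha=1.6))
```

```text
[ 475.2534292  -228.87011199  149.22320722] [150.84986068  -0.60052997  85.58322446] [-1.06210365  0.37251258 -0.52322204]
```

View pics/wrist3.png

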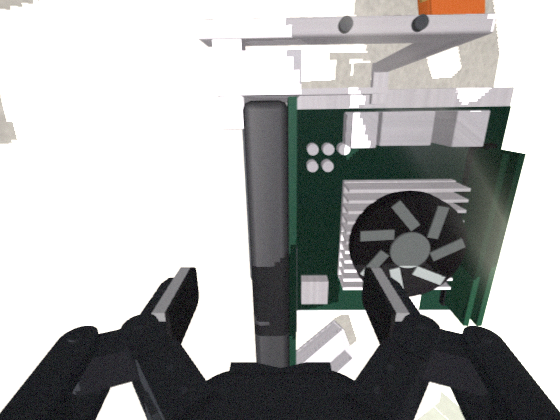

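Request:
apply_moves --series '[[0.33,[-0.002,0,-0.003],0],[0.33,[-0.002,0,-0.003],0],[0.33,[-0.002,0,-0.003],0],[0.33,[-0.002,0,-0.003],0],[0.33,[-0.002,0,-0.003],0]]'

```text
time: 9.75
tool_pos: [473.2, -229.2, 147.0]
tcp_rot: [150.8, -0.6, 85.6]
ft_force: [0.0, -0.2, 0.4]
finger_gap: 28.5
```

Run:
```python
from fit import *
s=sense(); print(s['tool_pos'],s['tcp_rot'],s['ft_force'])
p=optics.snapshot('wrist'); cv2.imwrite(f'pics/wrist4.png',cv2.convertScaleAbs(p['color'],alpha=1.6))
```

```text
[ 473.24056313 -229.18673996  146.99753287] [150.8008118   -0.56120462  85.56612111] [ 0.01063681 -0.19816624  0.43875172]
```

View pics/wrist4.png

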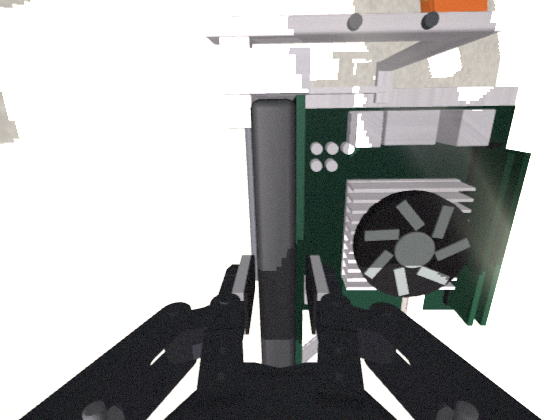

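Request:
apply_moves --series '[[0,[0,0,0],0],[0,[0,0,0],0],[0,[0,0,0],0]]' --grip_force 30

```text
time: 10.18
tool_pos: [474.1, -229.3, 147.7]
tcp_rot: [150.7, -0.5, 85.6]
ft_force: [5.5, 0.3, -1.4]
finger_gap: 20.0
```

Request:
apply_moves --series '[[0,[0,0.002,0],0],[0,[0,0.004,0.0005],0],[0,[0,0.006,0.001],0],[0,[0,0.006,0.001],0]]'

```text
time: 10.68
tool_pos: [474.4, -224.7, 149.5]
tcp_rot: [150.6, -0.3, 85.5]
ft_force: [2.4, -6.2, -1.8]
finger_gap: 19.8
```

```bash
cat >> fit.py <<'E'
def st_():
    st=np.load('stand2.npy'); A=Rz(st[2])@S; s=sense()
    g=A.T@(s['tool_pos']-slot2w(st,(0,0,0))[0])
    print('t',round(s['time'],2),'tcp slot',g.round(1),'F slot',(A.T@s['ft_force']).round(1),'Tq slot',(A.T@s['wrist_torque']).round(2),'gap',round(s['finger_gap'],1),s['tcp_rot'].round(1))
E
python3 - <<'E'
from fit import *
st_()
p=optics.snapshot('wrist'); cv2.imwrite(f'pics/wrist5.png',cv2.convertScaleAbs(p['color'],alpha=1.6))
E
```

```text
t 10.68 tcp slot [-4.   4.3 75.2] F slot [ 1.6 -5.9 -3. ] Tq slot [-1.2  -0.19  0.4 ] gap 19.8 [150.6  -0.3  85.5]
```

View pics/wrist5.png

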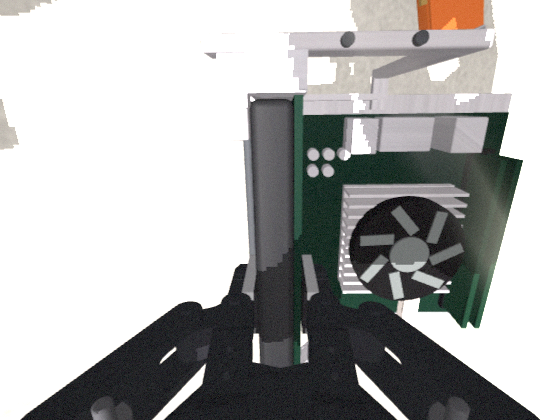

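Request:
apply_moves --series '[[0,[0,0.002,0],0],[0,[0,0.004,0.0005],0],[0,[0,0.006,0.001],0],[0,[0,0.006,0.001],0]]'

```text
time: 11.22
tool_pos: [474.2, -220.1, 150.8]
tcp_rot: [150.6, -0.2, 85.5]
ft_force: [-0.3, -6.1, -0.3]
finger_gap: 19.6
```

Run:
```python
from fit import *
st_()
p=optics.snapshot('wrist'); cv2.imwrite(f'pics/wrist6.png',cv2.convertScaleAbs(p['color'],alpha=1.6))
p=optics.snapshot('scene'); cv2.imwrite('pics/s6.png',cv2.convertScaleAbs(cv2.resize(p['color'][175:300,165:285],None,fx=4.8,fy=4.8,interpolation=cv2.INTER_CUBIC),alpha=1.8))
```

```text
t 11.22 tcp slot [-3.8  8.8 76.7] F slot [ 0.  -6.1 -0.4] Tq slot [-1.26  0.32  0.4 ] gap 19.6 [150.6  -0.2  85.5]
```

View pics/wrist6.png

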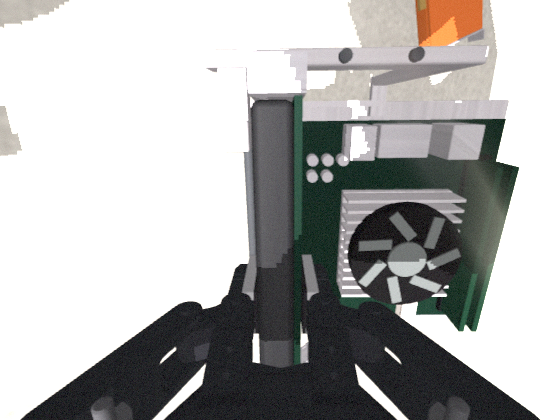

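View pics/s6.png

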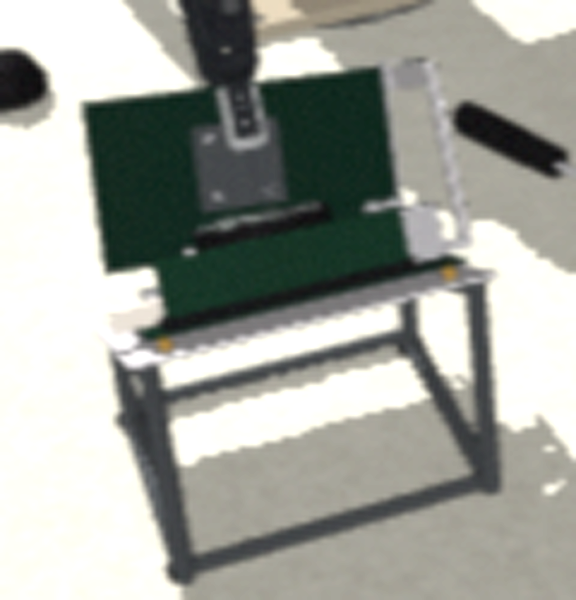

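Request:
apply_moves --series '[[0,[-0.0003,-0.0035,0.0003],0],[0,[-0.0007,-0.007,0.0006],0],[0,[-0.0012,-0.0105,0.001],0],[0,[-0.0017,-0.014,0.0013],0],[0,[-0.002,-0.0175,0.0015],0]]'

```text
time: 11.95
tool_pos: [472.2, -235.4, 151.1]
tcp_rot: [150.7, -0.4, 85.6]
ft_force: [6.3, 9.2, -4.2]
finger_gap: 19.8
```

Run:
```python
from fit import *
st_()
p=optics.snapshot('scene'); cv2.imwrite('pics/s7.png',cv2.convertScaleAbs(cv2.resize(p['color'][175:300,165:285],None,fx=4.8,fy=4.8,interpolation=cv2.INTER_CUBIC),alpha=1.8))
```

```text
t 11.95 tcp slot [-4.3 -6.6 77.3] F slot [ 2.6  9.6 -6.4] Tq slot [ 1.52 -0.68  0.4 ] gap 19.8 [150.7  -0.4  85.6]
```

View pics/s7.png

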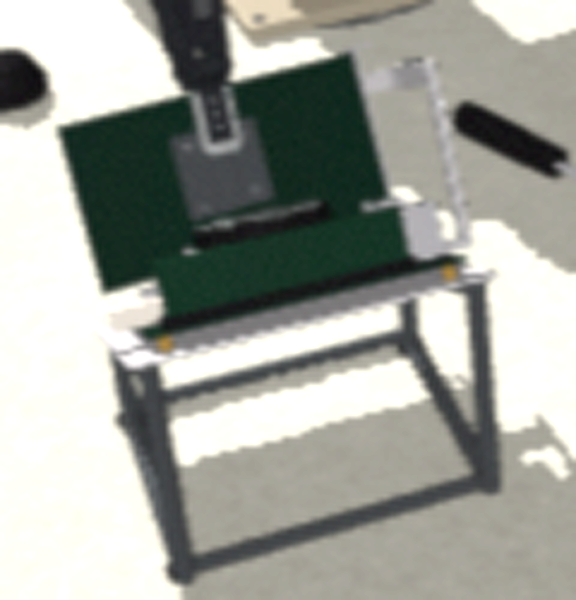

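Request:
apply_moves --series '[[0,[-0.0002,-0.002,0],0],[0,[-0.0004,-0.004,0],0],[0,[-0.0006,-0.006,0.0005],0],[0,[-0.0006,-0.006,0.0005],0]]'

```text
time: 12.5
tool_pos: [471.9, -239.6, 150.9]
tcp_rot: [150.7, -0.6, 85.7]
ft_force: [6.5, 8.3, -1.4]
finger_gap: 19.9
```

Run:
```python
from fit import *
st_()
p=optics.snapshot('scene'); cv2.imwrite('pics/s8.png',cv2.convertScaleAbs(cv2.resize(p['color'][175:300,165:285],None,fx=4.8,fy=4.8,interpolation=cv2.INTER_CUBIC),alpha=1.8))
```

```text
t 12.5 tcp slot [ -4.3 -10.9  77.1] F slot [ 4.4  8.9 -4.1] Tq slot [ 1.66 -0.81  0.37] gap 19.9 [150.7  -0.6  85.7]
```

View pics/s8.png

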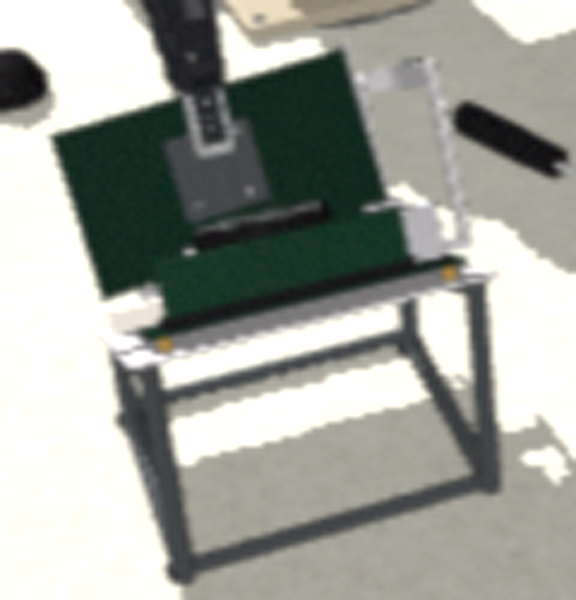

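Request:
apply_moves --series '[[0,[0.0001,0.004,0.0003],0],[0,[0.0002,0.008,0.0008],0],[0,[0.0003,0.012,0.0013],0],[0,[0.0004,0.016,0.0018],0],[0,[0.0004,0.02,0.0022],0]]'

```text
time: 13.18
tool_pos: [472.5, -220.8, 153.5]
tcp_rot: [150.6, -0.5, 85.7]
ft_force: [2.3, -5.8, -3.2]
finger_gap: 19.4
```

Run:
```python
from fit import *
st_()
```

```text
t 13.18 tcp slot [-3.9  7.9 79.8] F slot [ 0.8 -5.6 -4.2] Tq slot [-1.18 -0.21  0.38] gap 19.4 [150.6  -0.5  85.7]
```

Request:
apply_moves --series '[[0,[-0.0005,-0.004,0.0003],0],[0,[-0.001,-0.008,0.0007],0],[0,[-0.0016,-0.012,0.001],0],[0,[-0.0022,-0.016,0.0014],0],[0,[-0.0027,-0.02,0.0018],0]]'

```text
time: 13.8
tool_pos: [470.0, -239.0, 154.3]
tcp_rot: [150.7, -0.7, 85.8]
ft_force: [7.7, 5.0, -4.8]
finger_gap: 19.9
```

Run:
```python
from fit import *
st_()
p=optics.snapshot('scene'); cv2.imwrite('pics/s9.png',cv2.convertScaleAbs(cv2.resize(p['color'][175:300,165:285],None,fx=4.8,fy=4.8,interpolation=cv2.INTER_CUBIC),alpha=1.8))
```

```text
t 13.8 tcp slot [ -4.3 -10.4  81. ] F slot [ 3.9  5.6 -7.7] Tq slot [ 1.27 -0.92  0.29] gap 19.9 [150.7  -0.7  85.8]
```

View pics/s9.png

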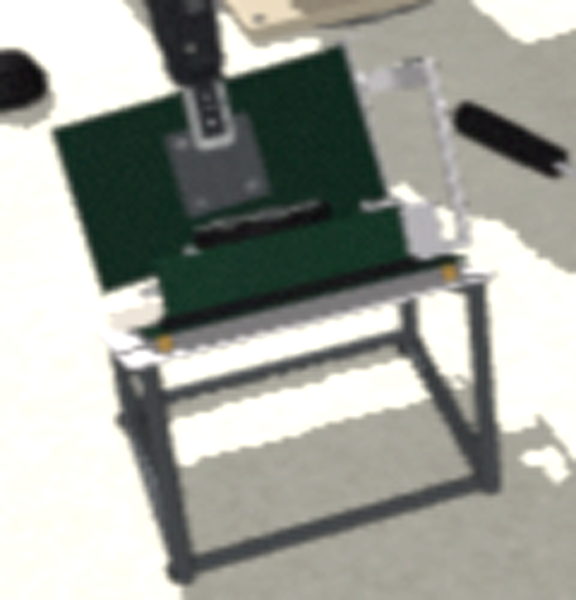

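Request:
apply_moves --series '[[0,[0.0003,0.004,0.0],0],[0,[0.0005,0.008,0.0003],0],[0,[0.0007,0.012,0.0007],0],[0,[0.0009,0.016,0.001],0],[0,[0.001,0.02,0.0014],0]]'

```text
time: 14.48
tool_pos: [470.8, -222.0, 157.2]
tcp_rot: [150.6, -0.4, 85.7]
ft_force: [-10.4, -7.2, 8.6]
finger_gap: 19.5
```

Run:
```python
from fit import *
st_()
p=optics.snapshot('scene'); cv2.imwrite('pics/s10.png',cv2.convertScaleAbs(cv2.resize(p['color'][175:300,165:285],None,fx=4.8,fy=4.8,interpolation=cv2.INTER_CUBIC),alpha=1.8))
```

```text
t 14.47 tcp slot [-3.5  6.7 83.8] F slot [-4.2 -8.  12.3] Tq slot [-1.6   1.4   0.15] gap 19.5 [150.6  -0.4  85.7]
```

View pics/s10.png

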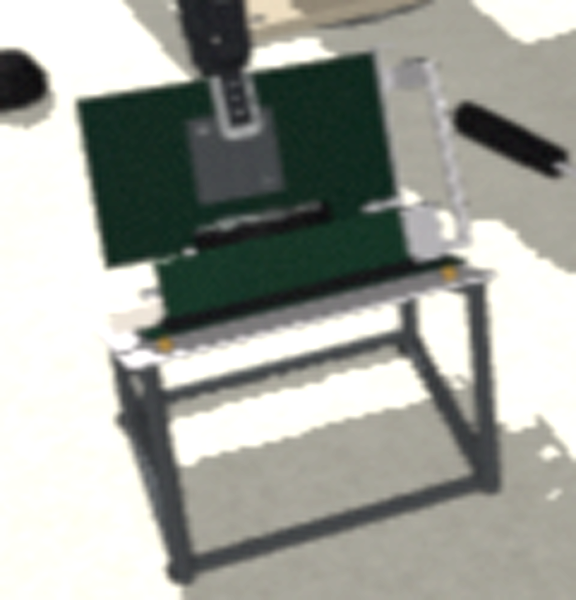

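Request:
apply_moves --series '[[0,[0,0,0],0]]'

```text
time: 14.65
tool_pos: [470.4, -222.2, 157.4]
tcp_rot: [150.7, -0.4, 85.7]
ft_force: [-2.1, 0.4, -0.5]
finger_gap: 19.7
```

Run:
```python
from fit import *
st_()
```

```text
t 14.65 tcp slot [-3.6  6.4 84.2] F slot [-2.1  0.2  0.7] Tq slot [ 0.25  0.49 -0.01] gap 19.7 [150.7  -0.4  85.7]
```

Request:
apply_moves --series '[[0,[-0.0005,-0.004,0.0003],0],[0,[-0.001,-0.008,0.0007],0],[0,[-0.0016,-0.012,0.001],0],[0,[-0.0022,-0.015,0.0014],0],[0,[-0.0024,-0.017,0.0018],0]]'

```text
time: 15.28
tool_pos: [467.9, -239.4, 159.0]
tcp_rot: [150.7, -0.4, 85.7]
ft_force: [0.0, -0.4, -3.5]
finger_gap: 19.4
```

Run:
```python
from fit import *
st_()
p=optics.snapshot('scene'); cv2.imwrite('pics/s11.png',cv2.convertScaleAbs(cv2.resize(p['color'][175:300,165:285],None,fx=4.8,fy=4.8,interpolation=cv2.INTER_CUBIC),alpha=1.8))
```

```text
t 15.28 tcp slot [ -3.8 -11.   86.1] F slot [-1.7 -0.4 -3.1] Tq slot [-0.03  0.59 -0.02] gap 19.4 [150.7  -0.4  85.7]
```

View pics/s11.png

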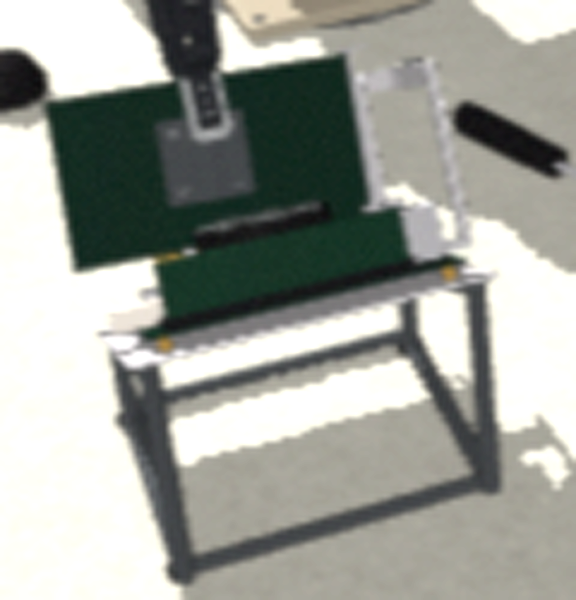

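Request:
apply_moves --series '[[0,[0,0,0],0],[0,[-0.005,0.002,0.009],0],[0,[-0.015,0.004,0.026],0],[0,[-0.025,0.004,0.043],0],[0,[-0.035,0.004,0.06],0]]' --grip_force 75

```text
time: 15.95
tool_pos: [432.5, -235.4, 220.5]
tcp_rot: [150.6, -0.4, 85.7]
ft_force: [-0.6, 0.3, -3.4]
finger_gap: 19.3
```

Request:
apply_moves --series '[[0,[-0.015,0.0,0.026],0],[0,[-0.03,0.0,0.052],0],[0,[-0.04,0.01,0.09],0],[0,[-0.04,0.04,0.12],0],[0,[-0.04,0.08,0.15],0]]'

```text
time: 16.58
tool_pos: [391.7, -154.9, 372.2]
tcp_rot: [150.6, -0.3, 85.5]
ft_force: [1.2, 0.7, -3.3]
finger_gap: 18.9
```

Run:
```python
from fit import *
st_(); print(sense()['joint_pos'].round(1), sense()['tool_pos'])
p=optics.snapshot('scene'); cv2.imwrite('pics/s12.png',p['color'])
```

```text
t 16.57 tcp slot [ 30.9  66.8 312.2] F slot [-0.7  0.8 -3.4] Tq slot [0.01 0.52 0.01] gap 18.9 [150.6  -0.3  85.5]
[-44.6 -50.7 121.   18.7  86.7 -37.2] [ 391.68499642 -154.92339037  372.15559958]
```

View pics/s12.png

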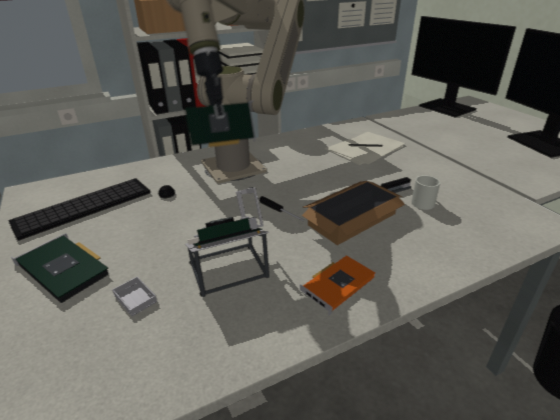

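Request:
apply_moves --series '[[0,[0.02,0.05,0],0],[0,[0.03,0.1,0],0],[0,[0.03,0.15,0.0],0]]'

```text
time: 17.0
tool_pos: [429.8, 0.4, 380.2]
tcp_rot: [150.6, -0.2, 85.6]
ft_force: [1.1, 0.0, -2.7]
finger_gap: 19.1
```

Request:
apply_moves --series '[[0,[-0.3,0,0],0],[0,[-0.3,0,0],0]]'

```text
time: 17.25
tool_pos: [401.4, 7.8, 407.6]
tcp_rot: [153.8, 0.2, 85.6]
ft_force: [0.1, 0.5, -3.6]
finger_gap: 19.3
```

Run:
```python
from fit import *
st_(); print(sense()['joint_pos'].round(1), sense()['tool_pos'])
```

```text
t 17.25 tcp slot [ 45.2 229.8 344.9] F slot [-1.7  0.5 -3.2] Tq slot [-0.03  0.47 -0.04] gap 19.3 [153.8   0.2  85.6]
[ -7.2 -51.2 116.5   1.1  88.5  -2.6] [401.35071017   7.82000454 407.58691238]
```

Run:
```python
from fit import *
print(sense()['joint_pos'].round(3))
```

```text
[ -7.174 -51.167 116.456   1.082  88.493  -2.637]
```

Request:
apply_moves --series '[[0,[-0.06,-0.01,0],0],[0,[-0.1,-0.01,0],0]]'

```text
time: 17.5
tool_pos: [372.2, 2.1, 433.0]
tcp_rot: [156.8, 0.6, 85.4]
ft_force: [0.1, -0.1, -3.0]
finger_gap: 18.8
```

Run:
```python
from fit import *
print(sense()['joint_pos'].round(3))
```

```text
[ -8.634 -51.165 112.799   1.093  95.23   -3.865]
```

Request:
apply_moves --series '[[0,[-0.06,0.02,-0.02],0],[0,[-0.1,0.02,-0.03],0]]'

```text
time: 17.75
tool_pos: [345.9, 37.2, 432.1]
tcp_rot: [159.9, 1.4, 85.1]
ft_force: [0.7, -0.5, -4.9]
finger_gap: 19.1
```

Request:
apply_moves --series '[[0,[-0.06,0.02,-0.02],0],[0,[-0.1,0.02,-0.04],0]]'

```text
time: 18.0
tool_pos: [310.6, 85.8, 422.1]
tcp_rot: [162.4, 2.7, 84.6]
ft_force: [0.6, -0.2, -3.7]
finger_gap: 19.5
```

Run:
```python
from fit import *
print(sense()['joint_pos'].round(3))
```

```text
[ 15.931 -51.165 112.718  -8.989 102.738  17.707]
```

Request:
apply_moves --series '[[0,[0.03,-0.06,0],0],[0,[0.05,-0.11,0],0],[0,[0.02,-0.13,0],0],[0,[-0.04,-0.13,0],0]]'

```text
time: 18.5
tool_pos: [312.9, -50.3, 439.3]
tcp_rot: [165.0, 2.6, 84.4]
ft_force: [0.2, 0.5, -2.7]
finger_gap: 19.3
```

Request:
apply_moves --series '[[0,[-0.06,0.0,-0.02],0],[0,[-0.1,0.0,-0.04],0]]'

```text
time: 18.75
tool_pos: [291.8, -62.5, 436.2]
tcp_rot: [168.1, 2.4, 84.3]
ft_force: [0.7, -0.1, -3.9]
finger_gap: 19.2
```

Run:
```python
from fit import *
print(sense()['joint_pos'].round(3))
```

```text
[-23.741 -51.164 110.128   1.56  108.984 -17.66 ]
```

Request:
apply_moves --series '[[0,[-0.06,-0.02,-0.02],0],[0,[-0.1,-0.02,-0.04],0]]'

```text
time: 19.0
tool_pos: [260.6, -107.5, 429.3]
tcp_rot: [170.9, 1.5, 84.5]
ft_force: [1.0, -0.1, -3.1]
finger_gap: 19.1
```

Request:
apply_moves --series '[[0,[-0.06,-0.01,-0.02],0],[0,[-0.1,-0.01,-0.04],0]]'

```text
time: 19.25
tool_pos: [213.7, -155.7, 418.2]
tcp_rot: [173.2, -0.1, 84.7]
ft_force: [1.0, -0.6, -4.5]
finger_gap: 19.3
```

Run:
```python
from fit import *
print(sense()['joint_pos'].round(3))
```

```text
[-54.426 -51.163 111.545   5.741 115.117 -46.444]
```

Request:
apply_moves --series '[[0,[0.045,0.015,0],0.05],[0,[0.09,0.04,0],0.1],[0,[0.13,0.08,0],0.15],[0,[0.17,0.12,-0.01],0.2],[0,[0.21,0.165,-0.02],0.25]]'

```text
time: 19.88
tool_pos: [425.2, 11.2, 397.9]
tcp_rot: [173.1, -0.0, 99.1]
ft_force: [0.1, -2.1, -3.3]
finger_gap: 19.1
```

Request:
apply_moves --series '[[0,[0.03,0.05,-0.02],0.02],[0,[0.06,0.1,-0.04],0.033],[0,[0.09,0.15,-0.07],0.033],[0,[0.12,0.195,-0.1],0.033],[0,[0.12,0.2,-0.12],0.033]]'

```text
time: 20.5
tool_pos: [545.1, 214.5, 273.9]
tcp_rot: [173.2, -0.1, 101.2]
ft_force: [-0.1, -0.2, -3.5]
finger_gap: 19.3
```

Run:
```python
from fit import *
s=sense(); print(s['joint_pos'].round(1),s['tool_pos'],s['tcp_rot'])
for n in ['scene','top','wrist']:
    p=optics.snapshot(n); cv2.imwrite(f'pics/{n}20.png',p['color'])
    pickle.dump({k:np.array(v) for k,v in p.items() if k!='shot'},open(f'{n}20.pkl','wb'))
```

```text
[16.8 -1.7 91.7 -0.6 83.2  5.7] [545.10048615 214.51896588 273.89939851] [ 1.73239263e+02 -9.61393687e-02  1.01154246e+02]
```

View pics/scene20.png

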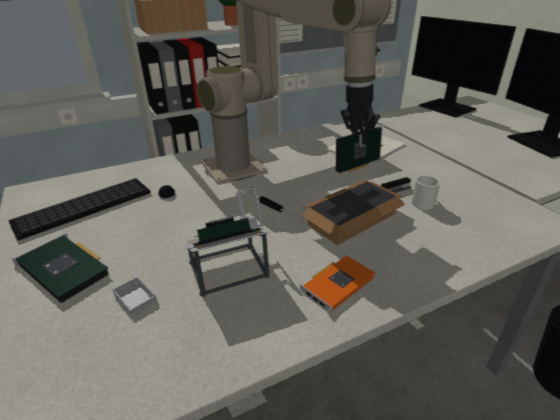

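View pics/wrist20.png

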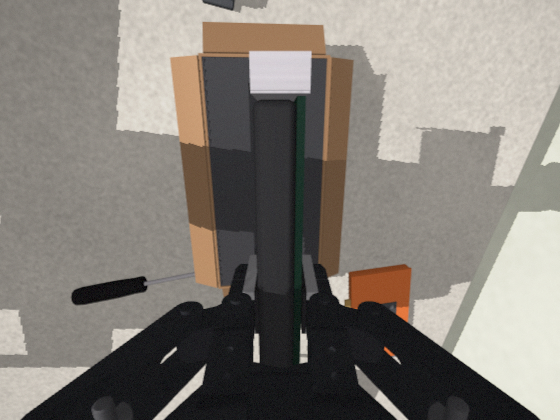

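View pics/top20.png

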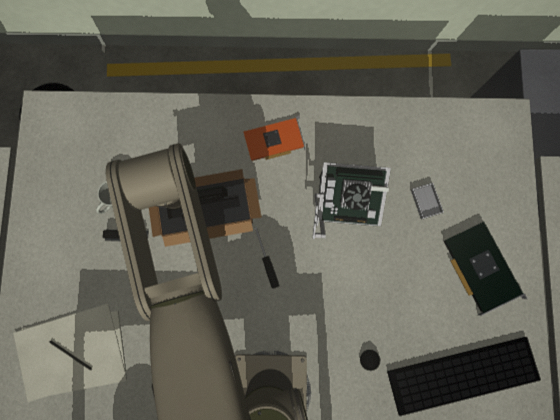

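Run:
```python
from fit import *
ct=np.load('carton.npy')
p=pickle.load(open('wrist20.pkl','rb')); im=p['color'].copy()
for z,hw,hl,col in [(68,66,136,(0,0,255)),(68,19,111,(0,255,255)),(12,19,111,(255,0,0))]:
    q=proj(p,cart2w(ct,[(hw,hl,z),(hw,-hl,z),(-hw,-hl,z),(-hw,hl,z)])); cv2.polylines(im,[np.int32(q.round())],1,col)
cv2.imwrite('pics/ov20.png',im)
p=pickle.load(open('scene20.pkl','rb')); im=p['color'].copy()
cv2.imwrite('pics/s20z.png',cv2.convertScaleAbs(cv2.resize(im[95:245,295:415],None,fx=4.8,fy=4,interpolation=cv2.INTER_CUBIC),alpha=1.8))
```

```text
(no output)
```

View pics/ov20.png

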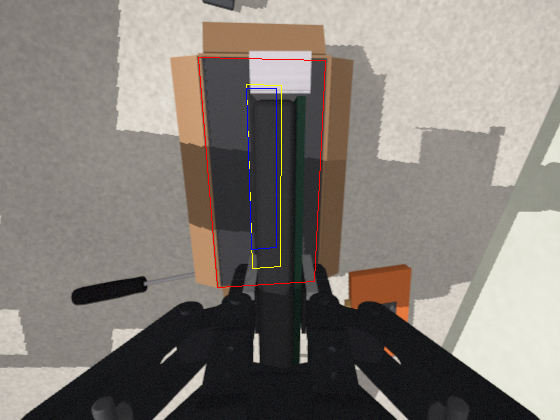

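View pics/s20z.png

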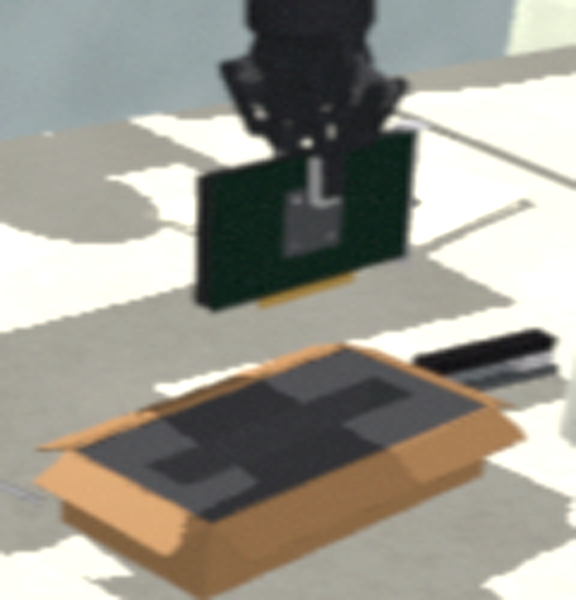

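```bash
cat > card.py <<'E'
from fit import *
from scipy.spatial.transform import Rotation as Ro
# card pts -> world given tool pose and params (a along tool x, b: TCP height above card origin along card z, phi in-plane)
def card2w(tp,rot,prm,P):
    a,b,phi=prm
    T=Ro.from_euler('xyz',rot,degrees=True).as_matrix()
    C=np.column_stack([T[:,1],T[:,0],-T[:,2]])   # card axes when phi=0
    Rx=Ro.from_rotvec([-phi,0,0]).as_matrix()    # phi>0: top toward +y
    P=np.atleast_2d(P)-np.array([-4,a,b])
    return (C@Rx@P.T).T+tp
E
python3 - <<'E'
from card import *
s=sense(); p=pickle.load(open('scene20.pkl','rb'))
obs=[((6,-90,112),(339.2,138)),((6,90,112),(381,127.5)),((6,-90,10),(339.4,172)),((6,90,10),(380.4,159)),((1.5,-43,0),(349.2,171.5)),((1.5,43,0),(368.5,165.7))]
def f(q,full=1):
    r=[(proj(p,card2w(s['tool_pos'],s['tcp_rot'],q[:3],X)+q[3:6])[0]-uv) for X,uv in obs]
    return np.concatenate(r+[q[3:6]/2])
q=least_squares(f,[0,82,0,0,0,0],x_scale=[10,10,.1,1,1,1]); print(q.x.round(2),np.degrees(q.x[2]),q.fun.round(1)); np.save('prm.npy',q.x[:3])
for X in [(0,0,0),(0,-43,0),(0,43,0),(-4,0,112),(-14,90,10),(-14,-90,10)]: print(X,card2w(s['tool_pos'],s['tcp_rot'],q.x[:3],X).round(1))
ct=np.load('carton.npy'); o=card2w(s['tool_pos'],s['tcp_rot'],q.x[:3],(0,0,0))[0]
A=Rz(ct[2]); print('origin in carton_slot',(A.T@(o-[ct[0],ct[1],12])).round(1), 'slab mid low', (A.T@(card2w(s['tool_pos'],s['tcp_rot'],q.x[:3],[(-4,0,10),(-4,0,66)])-[ct[0],ct[1],12]).T).T.round(1))
C=card2w(s['tool_pos'],s['tcp_rot'],q.x[:3],[(0,0,0),(0,0,1),(0,1,0)]); print(A.T@(C[1]-C[0]),A.T@(C[2]-C[0]))
E
```

```text
[-6.200e+00  8.548e+01  6.000e-02 -1.200e-01 -2.000e-02 -1.000e-02] 3.3656316911921635 [ 0.7  0.2  1.1 -0.4 -0.5  0.6 -0.8  0.1 -0.3  0.1 -0.2 -0.6 -0.1 -0.
 -0. ]
(0, 0, 0) [[557.6 215.6 191. ]]
(0, -43, 0) [[565.5 173.4 193.5]]
(0, 43, 0) [[549.7 257.8 188.5]]
(-4, 0, 112) [[539.6 218.7 301.6]]
(-14, 90, 10) [[526.1 301.6 194.1]]
(-14, -90, 10) [[559.3 125.  204.5]]
origin in carton_slot [  8.8   2.6 179. ] slab mid low [[  3.6   3.2 188.4]
 [ -2.9   6.4 244. ]]
[-0.11724064  0.05776186  0.99142231] [ 0.00425343  0.99832715 -0.05766116]
```

Request:
apply_moves --series '[[0,[0,-0.003,-0.03],0],[0,[0,-0.003,-0.06],0],[0,[0,-0.003,-0.085],0],[0,[0,-0.003,-0.1],0],[0,[0,-0.003,-0.105],0]]'

```text
time: 21.28
tool_pos: [544.3, 208.3, 171.1]
tcp_rot: [173.2, -0.0, 101.0]
ft_force: [0.1, 0.8, -3.0]
finger_gap: 19.3
```

Run:
```python
from card import *
s=sense(); print(s['tool_pos'],s['ft_force'].round(1))
ct=np.load('carton.npy'); A=Rz(ct[2]); prm=np.load('prm.npy')
print('slot coords',(A.T@(card2w(s['tool_pos'],s['tcp_rot'],prm,[(0,0,0),(-4,0,10),(-4,0,66)])-[ct[0],ct[1],12]).T).T.round(1))
p=optics.snapshot('scene'); cv2.imwrite('pics/s21z.png',cv2.convertScaleAbs(cv2.resize(p['color'][95:245,295:415],None,fx=4.8,fy=4,interpolation=cv2.INTER_CUBIC),alpha=1.8))
p=optics.snapshot('wrist'); cv2.imwrite('pics/w21.png',cv2.convertScaleAbs(p['color'],alpha=1.8))
```

```text
[544.26156673 208.34040909 171.09235696] [ 0.1  0.8 -3. ]
slot coords [[  8.4  -0.8  74.5]
 [  3.2  -0.2  83.9]
 [ -3.4   3.  139.4]]
```

View pics/s21z.png

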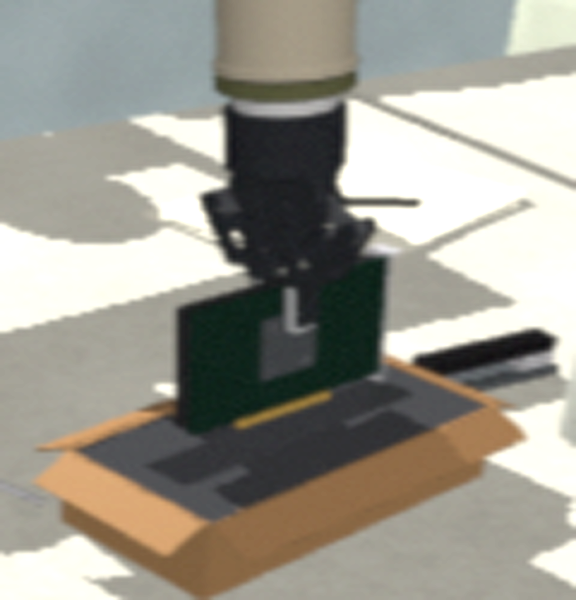

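View pics/w21.png

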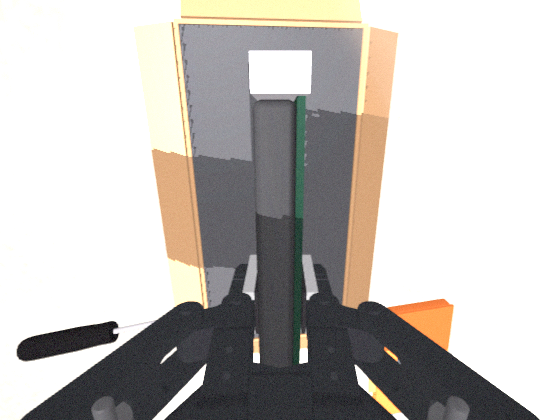

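Run:
```python
from fit import *
ct=np.load('carton.npy'); p=optics.snapshot('top'); im=cv2.imread('pics/top0.png')
big=cv2.convertScaleAbs(cv2.resize(im[160:255,130:275],None,fx=5,fy=5,interpolation=cv2.INTER_CUBIC),alpha=3)
for z,hw,hl,col in [(68,66,136,(0,0,255)),(68,19,111,(0,255,255)),(12,19,111,(255,0,0))]:
    q=proj(p,cart2w(ct,[(hw,hl,z),(hw,-hl,z),(-hw,-hl,z),(-hw,hl,z)])); cv2.polylines(big,[np.int32(((q-[130,160]+.5)*5).round())],1,col)
cv2.imwrite('pics/ovt.png',big)
```

```text
(no output)
```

View pics/ovt.png

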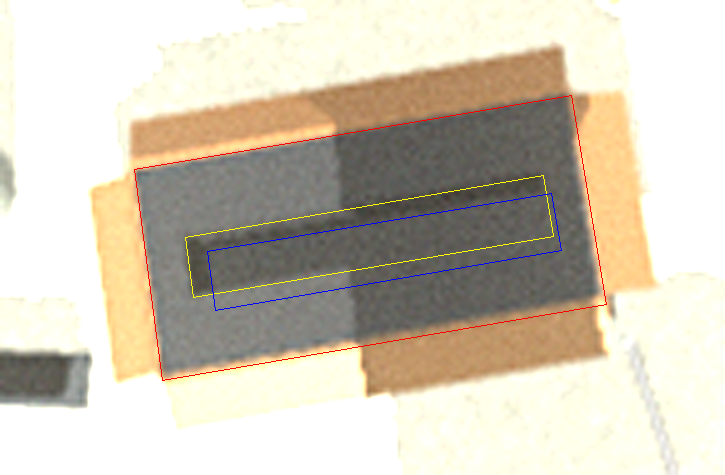

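Request:
apply_moves --series '[[0,[0,0,-0.014],0],[0,[0,0,-0.028],0],[0,[0,0,-0.042],0],[0,[0,0,-0.054],0],[0,[0,0,-0.06],0]]'

```text
time: 22.05
tool_pos: [544.0, 208.6, 110.4]
tcp_rot: [173.3, -0.0, 101.0]
ft_force: [-0.1, 0.4, -3.9]
finger_gap: 19.4
```

Request:
apply_moves --series '[[0,[0,0,-0.002],0],[0,[0,0,-0.004],0],[0,[0,0,-0.006],0]]'

```text
time: 22.42
tool_pos: [544.4, 208.7, 104.8]
tcp_rot: [173.2, -0.0, 101.0]
ft_force: [-0.7, -0.6, -4.0]
finger_gap: 19.3
```

Request:
apply_moves --series '[[0,[0,0,-0.0015],0],[0,[0,0,-0.003],0]]'

```text
time: 22.68
tool_pos: [544.6, 208.7, 102.0]
tcp_rot: [173.2, -0.0, 101.0]
ft_force: [0.4, -0.1, -4.1]
finger_gap: 19.2
```

Request:
apply_moves --series '[[0,[0,0,-0.0015],0],[0,[0,0,-0.003],0]]'

```text
time: 22.92
tool_pos: [544.6, 208.8, 99.0]
tcp_rot: [173.2, -0.0, 101.0]
ft_force: [0.9, 0.7, -4.1]
finger_gap: 19.2
```

Still hanging freely (−4 N); continue in small steps.

Request:
apply_moves --series '[[0,[0,0,-0.001],0],[0,[0,0,-0.002],0]]'

```text
time: 23.18
tool_pos: [544.7, 208.7, 96.9]
tcp_rot: [173.2, -0.0, 101.0]
ft_force: [0.1, -0.4, -3.6]
finger_gap: 18.8
```

Request:
apply_moves --series '[[0,[0,0,-0.001],0],[0,[0,0,-0.002],0]]'

```text
time: 23.42
tool_pos: [545.2, 208.7, 96.0]
tcp_rot: [173.1, -0.0, 101.0]
ft_force: [-4.1, -2.9, 8.8]
finger_gap: 18.8
```

Request:
apply_moves --series '[[0,[0,0,-0.0005],0],[0,[0,0,-0.0005],0]]'

```text
time: 23.68
tool_pos: [545.6, 208.9, 96.1]
tcp_rot: [173.1, -0.0, 101.0]
ft_force: [-2.1, -1.8, 3.6]
finger_gap: 19.2
```

Request:
apply_moves --series '[[0,[0,0,-0.0005],0],[0,[0,0,-0.001],0]]' --grip_force 20

```text
time: 23.92
tool_pos: [545.8, 208.9, 95.9]
tcp_rot: [173.0, -0.0, 101.0]
ft_force: [-6.1, -3.5, 11.9]
finger_gap: 19.6
```

Run:
```python
from card import *
s=sense(); print(s['tool_pos'],s['ft_force'].round(1))
p=optics.snapshot('scene'); cv2.imwrite('pics/s22z.png',cv2.convertScaleAbs(cv2.resize(p['color'][95:245,295:415],None,fx=4.8,fy=4,interpolation=cv2.INTER_CUBIC),alpha=1.8))
p=optics.snapshot('wrist'); cv2.imwrite('pics/w22.png',cv2.convertScaleAbs(p['color'],alpha=1.8))
```

```text
[545.84856509 208.86009191  95.94468087] [-6.1 -3.5 11.9]
```

View pics/s22z.png

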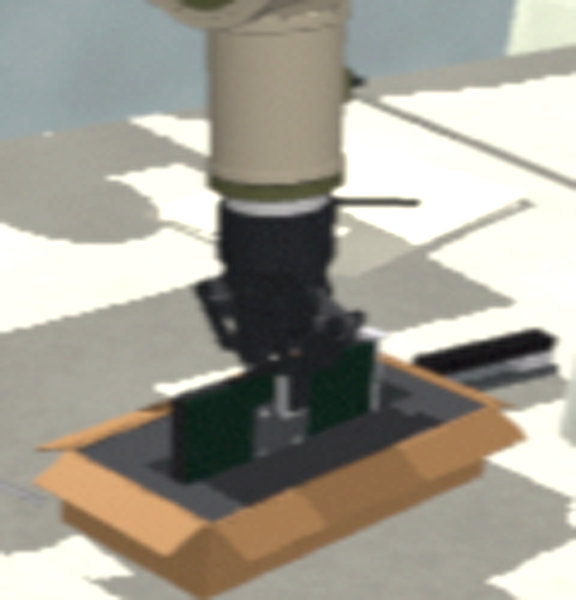

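View pics/w22.png

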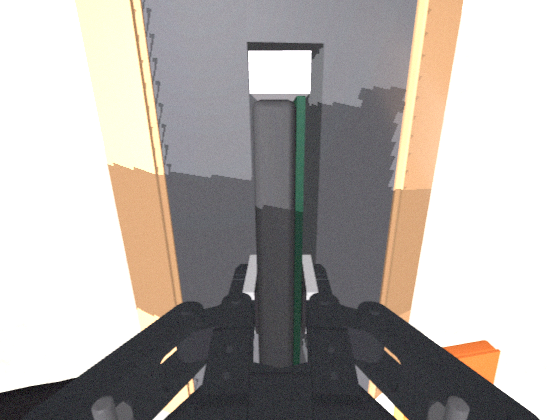

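Request:
apply_moves --series '[[0,[0,0,0],0],[0.28,[0,0,0.0],0],[0.32,[0,0,0.0],0],[0.38,[0,0,0],0],[0.45,[0,0,0],0]]'

```text
time: 24.65
tool_pos: [545.8, 208.9, 95.8]
tcp_rot: [173.0, -0.0, 101.0]
ft_force: [0.1, 0.8, -0.4]
finger_gap: 38.4
```

Request:
apply_moves --series '[[0.7,[0,0,0],0],[1,[0,0,0.0],0],[1,[0,0,0],0],[1,[0,0,0.0],0]]'

```text
time: 25.15
tool_pos: [545.8, 208.9, 95.9]
tcp_rot: [173.0, -0.0, 101.0]
ft_force: [-0.3, 1.1, 0.0]
finger_gap: 85.5
```

Run:
```python
from card import *
s=sense(); print(s['tool_pos'],s['ft_force'].round(1),s['finger_gap'])
p=optics.snapshot('scene'); cv2.imwrite('pics/s23z.png',cv2.convertScaleAbs(cv2.resize(p['color'][95:245,295:415],None,fx=4.8,fy=4,interpolation=cv2.INTER_CUBIC),alpha=1.8))
p=optics.snapshot('wrist'); cv2.imwrite('pics/w23.png',cv2.convertScaleAbs(p['color'],alpha=1.8))
```

```text
[545.82417002 208.90154779  95.90197105] [-0.3  1.1  0. ] 85.51783243093702
```

View pics/w23.png

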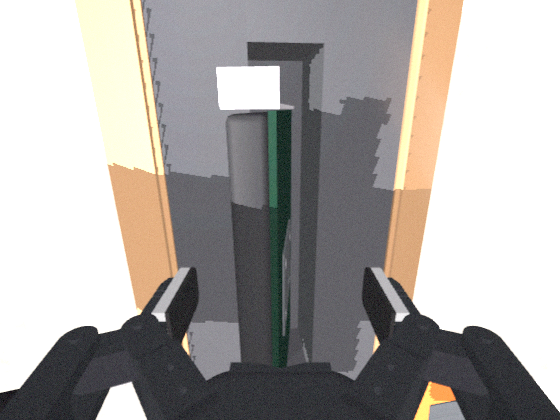

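Request:
apply_moves --series '[[1,[-0.002,0,0.02],0],[1,[-0.005,0,0.05],0],[1,[-0.008,0,0.1],0],[1,[-0.01,0,0.15],0],[1,[-0.01,0,0.2],0]]'

```text
time: 25.88
tool_pos: [535.5, 208.8, 297.6]
tcp_rot: [173.0, -0.0, 101.0]
ft_force: [1.0, -0.7, -0.0]
finger_gap: 85.2
```

Request:
apply_moves --series '[[1,[-0.05,-0.02,0.02],0],[1,[-0.1,-0.04,0.02],0],[1,[-0.1,-0.04,0.02],0]]'

```text
time: 26.25
tool_pos: [433.2, 168.1, 318.0]
tcp_rot: [172.9, -0.0, 101.0]
ft_force: [0.3, -0.1, -0.4]
finger_gap: 84.8
```

Run:
```python
from card import *
s=sense(); print(s['time'],s['tool_pos'],s['ft_force'].round(1),s['finger_gap'])
p=optics.snapshot('scene'); cv2.imwrite('pics/s24.png',p['color']); cv2.imwrite('pics/s24z.png',cv2.convertScaleAbs(cv2.resize(p['color'][95:245,295:415],None,fx=4.8,fy=4,interpolation=cv2.INTER_CUBIC),alpha=1.8))
p=optics.snapshot('wrist'); cv2.imwrite('pics/w24.png',cv2.convertScaleAbs(p['color'],alpha=1.8))
```

```text
26.25 [433.18460836 168.12008316 318.01357053] [ 0.3 -0.1 -0.4] 84.76288631182024
```

View pics/s24z.png

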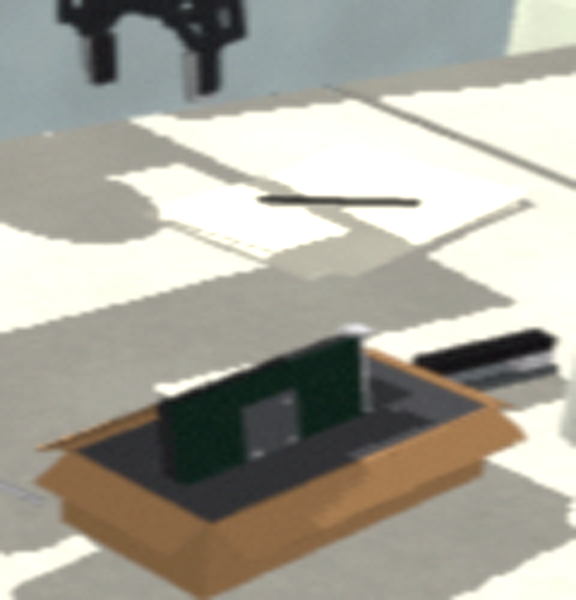

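View pics/w24.png

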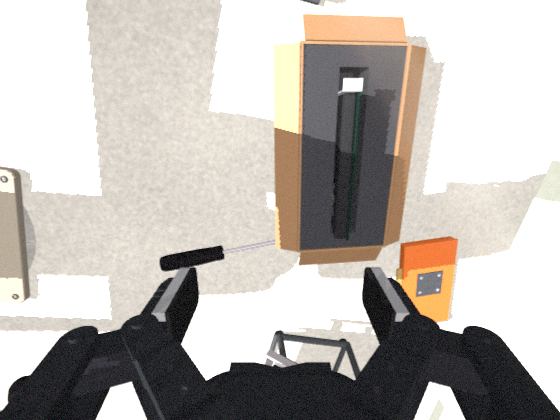

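View pics/s24.png

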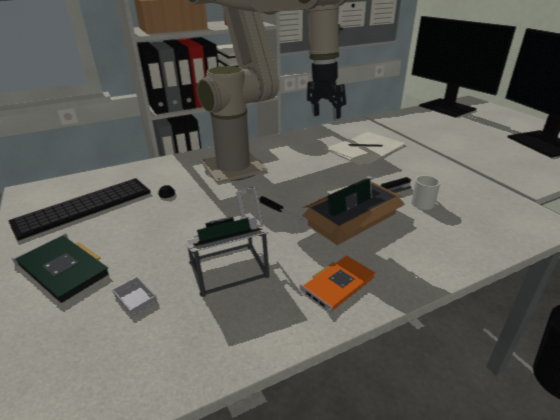

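Run:
```python
from card import *
p=optics.snapshot('scene'); ct=np.load('carton.npy'); pw=optics.snapshot('wrist')
def pts(q,X):
    x,y,l,yaw=q; R=Ro.from_euler('y',-l).as_matrix(); return cart2w([0,0,ct[2]+yaw],(R@np.atleast_2d(X).T).T)+cart2w(ct,(x,y,0))[0]+[0,0,12]
obs=[((6,-90,112),(330.8,195)),((6,90,112),(370.4,179.5))]
f=lambda q:np.concatenate([proj(p,pts(q,X))[0]-uv for X,uv in obs])
q=least_squares(f,[0,0,.25,0],x_scale=[5,5,.1,.1]); print(q.x,np.degrees(q.x[2:]),q.fun)
for l in (7,12,16,20):
  g=lambda v:np.concatenate([f([v[0],v[1],np.radians(l),0])]); k=least_squares(g,[0,0]); print(l,k.x.round(1),k.fun.round(1))
for n in ['wrist']:
  for k in ['mug','screwdriver','stapler','dish']:
    pass
print(sense()['time'])
cv2.imwrite('pics/w25z.png',cv2.convertScaleAbs(cv2.resize(pw['color'][30:260,270:430],None,fx=3.5,fy=2.6,interpolation=cv2.INTER_CUBIC),alpha=2.2))
```

```text
[36.95565065 39.02873963  0.91416478 -0.05053513] [52.37778348 -2.89544945] [ 0.00000000e+00 -2.84217094e-14  0.00000000e+00  0.00000000e+00]
7 [ 4.6 -7.7] [-0.2  1.   0.2 -1.2]
12 [13.  -6.2] [-0.2  0.9  0.2 -1.1]
16 [19.  -4.3] [-0.1  0.9  0.1 -1.1]
20 [24.2 -1.6] [-0.1  0.9  0.1 -1.1]
26.45
```

View pics/w25z.png

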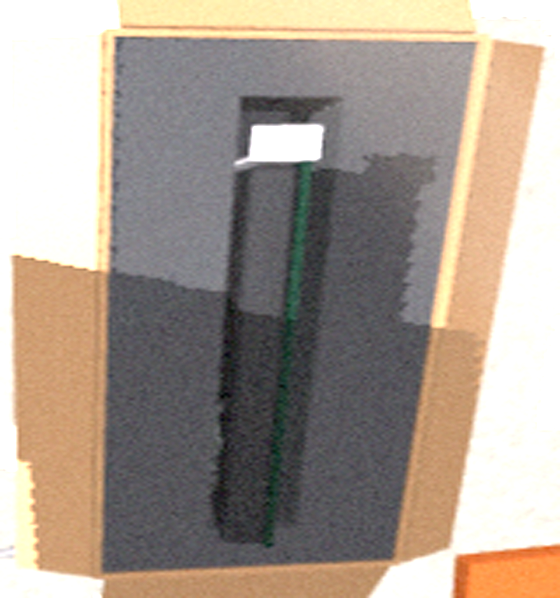

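Run:
```python
from h import *
print(hand_in()); s=sense(); print(s['time'],s['qd'].round(2))
```

```text
the job is handed in; nothing more can be done
None
the job is handed in; nothing more can be done
```

The card is out of its slot and standing, let go, connector edge down in the carton's foam slot. I handed the job in at about 26.5 s. There was no verdict.

**How it went:**
- **Tilt:** the moves only allow shifts and a turn about vertical. I got the 30° tool tilt by pushing against the arm's outer reach limit, and took most of it off again at the inner one, leaving about 7°.
- **Rocking:** I gripped with 30 N instead of the suggested 60, so that the card could turn between the pads. It rocked about 5° each way over three swings towards the bracket and three back, until it came free.
- **Placing:** I lifted it out with a 75 N grip and lowered it until the foam pushed back (about 9–12 N). I held it there, then opened and backed away.

**Last checks:**
- **Card:** it leans about 12–13° against the foam, with its lower edge about 9 mm from the slot's middle across it and within a few mm along it. The sideways estimate is from before release and the lean is from the wrist pictures. A final fit to the scene picture could not separate lean from sideways shift, so it did not confirm them.
- **Board:** the highest pull I read along the slot was about 8 N, roughly 2 mm of bow. Forces were read only at the end of each move, so short peaks in between were not seen. One reading of 12 N pushing down, taken as the card came free, was gone at the next reading.
- **Joint 2:** it sat at its lower limit (−51.165 against −51.17°) while I took the tilt off. No reading went past it.
- **Everything else:** the mug, stapler, screwdriver and dish looked where they were, going by the pictures only. The gripper was open and well clear of everything.

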